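Drive out a stuck bush

TASK

Hold the drift and push its shaft through the tube from the end without rails, to drive the stuck bronze bush fully out of the far end onto the two rails. Take the drift out and lay it flat on the bench, then lay the bush flat in the empty cell of the divided box. Do not drop anything from a height, and leave the other bushes, the whetstone and the oil bottle where they are.

Things in the scene. Friction and masses are not known exactly. Their poses are not given: they have to be found in the camera images.
- cradle: Grey steel cradle fixed to the bench, holding a bare steel tube level. Origin on the bench under the tube's middle; x = tube axis in the push direction (entry to rails), z up. Tube: x -45 to +45 mm, 46 mm outside, 33 mm bore, axis 90 mm above the bench; a boss 20 mm wide, 12 mm high on its top. Base plate: x -55 to +180 mm, 90 mm wide, 12 mm high; tube posts 58 mm wide.
- bore_entry (a point): Centre of the tube's entry mouth (the end with nothing in front of it), on the bore's axis, 90 mm above the bench. Axes as the cradle: x points into the bore.
- bore_exit (a point): Centre of the tube's exit mouth (at the rails), on the axis. Axes as the cradle. A spring shoe in the middle of the tube's roof presses on the bush: pushing takes about 8 to 16 N until the bush is past the shoe, then under 4 N. Behind the bush the shoe hangs to 12 mm above the bore's axis.
- rails_mid (a point): Midway along the two level round rails (8 mm thick, 20 mm apart, tops 74 mm above the bench) that run from the tube's exit to an end plate 120 mm further (56 mm wide, 95 mm high). This point is 105 mm ahead of the cradle's origin and 86 mm above the bench: the axis height of a bush lying on the rails. Beside the rails all is open down to the base plate. Axes as the cradle.
- stuck_bush_center (a point): Centre of the stuck bronze bush: brass-coloured cylinder 30 mm in diameter, 60 mm long, about 0.3 kg, wholly inside the tube at the start. x = its axis. Its end holes (13 mm) are blind and smaller than the drift. In the tube its axis is 1.5 mm below the bore's axis.
- drift_grip (a point): Where to hold the drift, at its centre of mass. 200 mm long, 0.4 kg, lying on the bench: square dark wooden grip 30 x 30 mm, 85 mm long, then a round aluminium shaft 18 mm in diameter, 115 mm long, on the same axis. x = along it towards the tip. This point is on the axis (15 mm above the bench), 22 mm behind the front of the grip, 137 mm behind the tip, 63 mm ahead of the rear end.
- drift_tip (a point): Centre of the flat tip of the drift's shaft, 137 mm ahead of drift_grip. x = along the drift, out of the tip.
- parts_box: Dark steel divided box fixed to the bench, 220 x 100 x 34 mm high outside; origin on the bench under its middle, x along its length. Walls and floor 5 mm; two dividers across x, tops 30 mm above the bench, make three cells in a row along x at -71.7, 0 and +71.7 mm, each 66 mm (x) by 90 mm (y). Two cells hold one old bush each; one is empty.
- cell_floor (a point): Centre of the floor of the empty cell, 5 mm above the bench; axes as the box (x along the row of cells, y along the cell's 90 mm length).
- old_bush1_center (a point): Centre of an old bush (like the stuck one, 30 mm x 60 mm) lying in a cell of the box along the cell's length.
- old_bush2_center (a point): Centre of the other old bush, lying in another cell of the box.
- whetstone: Bystander: two-layer whetstone lying on the bench, 180 x 60 x 30 mm, loose; origin under its middle, x along its length.
- oil_bottle: Bystander: oil bottle, 60 mm in diameter, 150 mm tall, standing loose on the bench; origin under its middle.
Things that resemble listed ones, but are neither listed nor needed, are in the scene too. There is more than one size of the part that bears drift_grip; the job needs the middle-sized. Several things look just like the parts_box: the one meant starts farthest from the robot's base.

How it is judged:
By the outcome, as a careful person would: the job done as asked, in the order asked, and still so for the second after the job is handed in, with the robot touching nothing.
It also fails if it takes over 72 s, if anything falls off the work surface, if the arm or the gripper's body presses on something with over 40 N, if the wrist force passes 120 N, or if a joint passes its speed limit or range.

ROBOT

A 7-joint arm with a two-finger parallel gripper is mounted at the origin on the work surface. World frame = base frame: x ahead of the robot, y to its left, z up, the work surface at z = 0. Lengths are in m, angles in degrees, forces in N, time in s.
With the tool pointing down it reaches from about 0.425 to 0.875 m from the base axis. Payload 4.7 kg.
Tool frame: the origin (TCP) lies at the very end of the fingers, on their centre line; the grasp point (between the pads) lies env.hold_point_z behind it (env.hold_point_z is the distance from the TCP to the grasp point, in m); z points along the fingers, y is the line along which they close (so a half turn about z gives the same grasp; the last joint's range is limited). The gripper opens to 87 mm and grips with 3 to 60 N. Pads are 19 mm wide; open, the fingers measure 117 mm over their backs; the gripper's body (75 mm by 190 mm) begins 51 mm behind the grasp point.
Start: joints at [72.313, 18.392, -4.016, 83.108, 1.295, 78.541, -3.26], TCP at [0.206, -0.616, 0.223] pointing down, gripper open.
Joint ranges: [-163.93, 163.93], [-17.29, 119.83], [-79.2, 71.16], [3.27, 140.29], [-89.18, 269.18], [5.43, 117.66], [-154.24, 154.24]. Speed limits (degrees/s): [147.25, 147.25, 180, 180, 180, 180, 180].

INTERFACE

Orientations are given as [roll, pitch, yaw] about the fixed x, y, z axes, in that order (R = Rz(yaw) Ry(pitch) Rx(roll)).
In Python, from cell import env gives the robot as it stands.
- The arm moves only by the shell command python3 -m jog 'ROWS' [FORCE]. ROWS is JSON, a list of rows, each an object with "dp": the shift along the tool's x, y, z in cm, a list of three; "twist": the turn about the tool's z in degrees; "fingers": the opening, from 0 (shut) to 1 (fully open). A call has 1 to 8 rows; each row is the pose to reach, as a shift and turn from the pose commanded when the call began, along the tool's axes at that moment; what a row does not reach only later rows make up. A row lasts 1/8 s, in which the tool goes at most 62.5 mm and 10.7 degrees, less where a joint would pass 70% of its speed; a pose out of reach is approached as far as the arm can. A call with a gripper value outside its range is refused whole. The fingers move at their own pace and stop on an object; FORCE is the grip in N (left out, the last holds). Time passes only in rows, so rows that repeat a pose let the fingers close. It gives the time, the measured TCP pose, the force, the opening and the grip force at its end, in the units of the state.
- env.get_obs(): the state, without advancing time (a new reading comes with each control period).
- env.read_camera(name): name is "side" or "top"; returns a dict with "pixels" (480x640x3 uint8, blue, green, red), "depth" (480x640 float32, m along the optical axis (not along the pixel's ray), 0 where there is no reading), "fx", "fy", "cx", "cy" (pixels), "rvec" (rotation vector, rad) and "tvec" (3), from world to camera coordinates, as OpenCV has them. Camera axes: x right, y down, z forward; pixel columns grow to the right and rows downward; lengths in m; the calibration is good to about 2 mm. A picture is of the moment at which its call begins.
- env.sign_off(): hands the job in; it is judged then, once.
The state is a dict: "time_s": time; "qpos": joint angles; "joint_velocities": joint speeds; "effort": joint torques, N m; "tool_pos": TCP position; "tool_rot": TCP orientation; "force": force on the tool from outside, world axes, zero at the start; "wrist_torque": the same for the moment, N m; "grip_width": finger opening in m; "grasp_force": force on a finger pad.
Only numpy, scipy, OpenCV 4.12 (cv2) and the standard library are available. Lean on these libraries where they do the work, as an engineer would, in place of code of your own. Each camera call takes 0.05 s, during which the arm holds its last target. There are 200 camera calls.

## Working session

There is one attempt and no reset: what is moved stays moved. The work goes in short steps, Python scripts to look and compute and a shell command to move; the robot and the scene stay as the last step left them, time stands still between calls to the robot, and variables do not carry over. Pictures are saved under pics/ and viewed, at most 10 in all, crops included, and the job is handed in when it is done.

```bash
mkdir -p pics; ls; cat > h.py <<'E'
import numpy as np, cv2
from cell import env
def cam(n):
    c=env.read_camera(n); R=cv2.Rodrigues(np.array(c["rvec"],float))[0]; c["R"]=R; c["t"]=np.array(c["tvec"],float).ravel(); return c
def ray(c,u,v,z):
    d=c["R"].T@np.array([(u-c["cx"])/c["fx"],(v-c["cy"])/c["fy"],1.]); o=-c["R"].T@c["t"]
    return o+d*(z-o[2])/d[2]
def pts(c):
    v,u=np.mgrid[:480,:640]; D=c["depth"]
    P=np.stack([(u-c["cx"])/c["fx"]*D,(v-c["cy"])/c["fy"]*D,D],-1)
    return (P-c["t"])@c["R"]
E
python3 - <<'E'
from h import *
for n in("top","side"):
    c=cam(n); cv2.imwrite(f"pics/{n}0.png",c["pixels"]); print(n,-c["R"].T@c["t"],c["R"][2],c["fx"])
o=env.get_obs(); print(o,env.hold_point_z)
E
```

```text
pics
top [0.25003442 0.06308974 1.28697642] [ 0.13535752 -0.00707342 -0.99077157] 447.24124679465586
side [ 0.15908676 -1.05402129  0.99769809] [ 0.17041251  0.7655091  -0.62044774] 530.677245852718
{'time_s': 0.1, 'qpos': array([72.31277881, 18.43469432, -4.01633425, 83.16893444,  1.29376655,
       78.54070501, -3.25736711]), 'joint_velocities': array([ 0.05507659, -0.09205636, -0.01041152, -0.12555425,  0.10027968,
        0.04735573,  0.08071906]), 'effort': array([-1.66609411e-04, -4.92572379e+01, -4.05823784e-01, -3.13396668e+01,
       -6.41825167e-02,  3.95200239e-02,  7.69706185e-05]), 'tool_pos': array([ 0.206004  , -0.61596109,  0.22156337]), 'tool_rot': array([-1.79900834e+02,  4.04316393e-03,  1.84999905e+01]), 'force': array([-0.22524857, -0.08821274,  0.13164665]), 'wrist_torque': array([-0.0012581 , -0.02293739,  0.02985476]), 'grasp_force': 0.0, 'grip_width': 0.08694804477571723} 0.0187
```

View pics/top0.png

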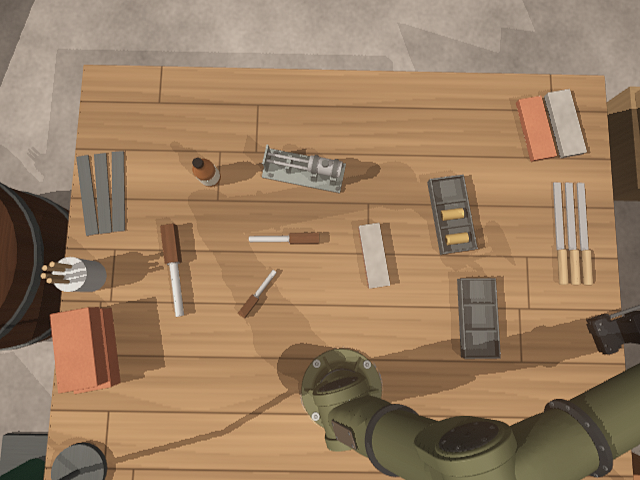

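View pics/side0.png

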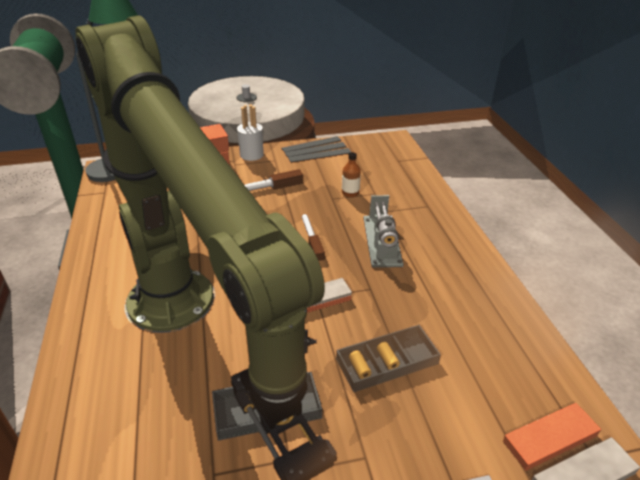

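Top view: cradle at (303,168), tube to the right and rails to the left, so the push runs to image left. The middle drift is at (288,239) with its tip to the left. The far box is at (453,214) with its empty cell at (450,190). The oil bottle is at (203,170) and the whetstone at (375,255).

```bash
cat > m.py <<'E'
from h import *
c=cam("top"); P=pts(c); s=cam("side"); Q=pts(s)
def reg(P,D,x0,x1,y0,y1,z0,z1):
    m=(D>0)&(P[...,0]>x0)&(P[...,0]<x1)&(P[...,1]>y0)&(P[...,1]<y1)&(P[...,2]>z0)&(P[...,2]<z1); return P[m]
def rect(p):
    r=cv2.minAreaRect((p[:,:2]*1000).astype(np.float32)); return np.round(r[0],1),np.round(r[1],1),round(r[2],2)
E
python3 - <<'E'
from m import *
print("bench z",np.median(P[300:320,380:440,2]),np.std(P[300:320,380:440,2]))
def box(u0,v0,u1,v1,z0,z1):
    q=P[v0:v1,u0:u1].reshape(-1,3); return q[(q[:,2]>z0)&(q[:,2]<z1)]
def box_(n,p): print(n,len(p),rect(p),p[:,2].max().round(4))
cr=box(250,135,360,205,.006,.2); box_("cradle",cr)
box_("tube",cr[cr[:,2]>.1]); 
t=cr[(cr[:,2]>.06)&(cr[:,2]<.09)]; box_("60-90",t)
x0,y0=rect(cr)[0]/1000
q=reg(Q,s["depth"],x0-.16,x0+.16,y0-.16,y0+.16,.006,.2); box_("cradle side",q); box_("tube side",q[q[:,2]>.1])
d=box(235,225,335,252,.005,.05); box_("drift",d); box_("grip",d[d[:,2]>.024]); print(np.percentile(d[:,2],[5,50,95]))
b=box(420,165,490,262,.025,.05); box_("box",b)
x0,y0=rect(b)[0]/1000
box_("box side",reg(Q,s["depth"],x0-.14,x0+.14,y0-.14,y0+.14,.025,.05))
box_("whet",box(350,215,400,295,.02,.05)); box_("bottle",box(180,145,230,192,.03,.2))
# colour grip/shaft of drift
h=cv2.cvtColor(c["pixels"],cv2.COLOR_BGR2HSV)
sub=c["pixels"][225:252,240:335]; print(sub[14,10],sub[14,30],sub[14,60],sub[14,80])
E
```

```text
bench z -0.00012424487141311444 0.08294176427231696
cradle 2540 (array([632.3, 113.1]), array([198.3, 320. ]), 1.13) 0.1286
tube 507 (array([609.2,  54.5]), array([89.5, 50.2]), 79.75) 0.1286
60-90 376 (array([611.8, 117.5]), array([213. ,  55.6]), 74.65) 0.0898
cradle side 1859 (array([618.1, 113.5]), array([240.7,  90.5]), 79.42) 0.1253
tube side 304 (array([605.9,  54.1]), array([95.2, 48.3]), 80.93) 0.1253
drift 656 (array([420.8, 168. ]), array([268.8,  72.1]), 88.8) 0.037
grip 374 (array([417.4, 167.3]), array([ 30. , 196.2]), 0.98) 0.037
[0.00597391 0.02561488 0.03307395]
box 1037 (array([ 496.3, -315.5]), array([220.3, 102.1]), 8.89) 0.0406
box side 1352 (array([ 494.5, -314.2]), array([222.6, 105.8]), 9.08) 0.0378
whet 1357 (array([372.9, -89.7]), array([180. ,  60.6]), 9.87) 0.0373
bottle 548 (array([592.8, 384.6]), array([50.5, 59.3]), 42.23) 0.1555
[211 218 225] [209 217 224] [ 64  91 133] [ 76 107 142]
```

```bash
python3 - <<'E'
import cv2
a=cv2.imread("pics/top0.png")
cv2.imwrite("pics/crop.png",cv2.resize(a[130:265,230:370],(800,771),interpolation=cv2.INTER_NEAREST)[:600])
E
```

```text
(no output)
```

View pics/crop.png

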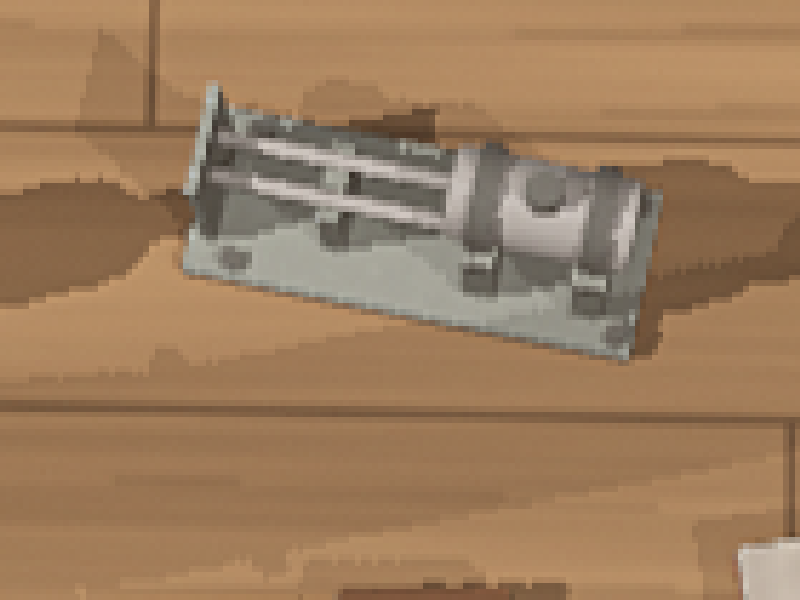

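The crop shows the tube on the right with its boss at top centre, and the open entry mouth facing right. The rails run left to the end plate. I'll refine the cradle axis and then move.

```bash
python3 - <<'E'
from m import *
for n,A,D in(("top",P,c["depth"]),("side",Q,s["depth"])):
    q=reg(A,D,.54,.68,-.03,.14,.108,.118); f=cv2.fitLine((q[:,:2]*1000).astype(np.float32),cv2.DIST_L2,0,.01,.01).ravel(); print(n,"tube",len(q),np.degrees(np.arctan2(f[1],f[0])),f[2:])
    q=reg(A,D,.54,.70,.0,.25,.006,.025); print("base",rect(q),len(q))
    q=reg(A,D,.54,.70,-.02,.2,.064,.082); print("rails",rect(q),len(q))
    q=reg(A,D,.54,.70,.17,.27,.03,.1); print("endplate",rect(q),len(q))
    q=reg(A,D,.54,.70,-.03,.13,.119,.14); print("boss",q.mean(0),len(q))
    q=reg(A,D,.39,.45,.05,.30,.010,.04); print("drift",rect(q),len(q))
E
```

```text
top tube 299 79.13074 [608.69604   53.775177]
base (array([619.3, 123.2]), array([244.4, 154. ]), 87.06) 1387
rails (array([613.7, 107.6]), array([195.8,  45.1]), 75.93) 281
endplate (array([636.2, 195.5]), array([54.3, 56.1]), 80.66) 215
boss [0.60931883 0.05470364 0.12311452] 53
drift (array([416.8, 167.8]), array([ 30.1, 197.3]), 1.5) 586
side tube 144 81.75924 [605.0473   48.59803]
base (array([618.2, 115.6]), array([239.3,  90.6]), 79.85) 603
rails (array([613.6, 103.5]), array([193.7,  61.1]), 82.09) 180
endplate (array([633.7, 199.3]), array([59.4, 56.5]), 77.97) 320
boss [0.60857086 0.05411511 0.12137507] 21
drift (array([412.3, 166.2]), array([ 30.2, 204.3]), 3.13) 369
```

```bash
python3 -m jog '[{"dp":[0,-3,0],"fingers":0.8},{"dp":[2,-8,0]},{"dp":[5,-13,0]},{"dp":[9,-17,0]},{"dp":[14,-20,0]},{"dp":[19,-22,0]}]' 40; python3 -m jog '[{"dp":[0,0,0]}]'
```

```text
validation failed for argument at $[0]...
validation failed for argument at $[0]...
```

```bash
python3 -m jog '[{"dp":[4,-3,0],"twist":-8,"fingers":0.8},{"dp":[9,-6,0],"twist":-16,"fingers":0.8},{"dp":[14,-9.5,1],"twist":-25,"fingers":0.8},{"dp":[19,-13,2],"twist":-34,"fingers":0.8},{"dp":[24,-16.5,3],"twist":-43,"fingers":0.8},{"dp":[29,-20,4],"twist":-52,"fingers":0.8},{"dp":[34,-23,5],"twist":-61,"fingers":0.8},{"dp":[37.6,-26,5],"twist":-70,"fingers":0.8}]' 40
```

```text
time_s: 1.3
tool_pos: [0.4813, -0.248, 0.1719]
tool_rot: [-180.0, -0.0, 88.9]
force: [0.2, -0.2, 0.3]
grip_width: 0.0696
grasp_force: 0.0
```

```bash
python3 -m jog '[{"dp":[5,0,0],"twist":-1,"fingers":0.8},{"dp":[10.5,-1,0],"twist":-2,"fingers":0.8},{"dp":[16,-2,1],"twist":-3,"fingers":0.8},{"dp":[21.5,-3,2],"twist":-3,"fingers":0.8},{"dp":[27,-4.5,3],"twist":-3,"fingers":0.8},{"dp":[32,-5.8,4],"twist":-3,"fingers":0.8},{"dp":[37.9,-7.2,5],"twist":-3,"fingers":0.8},{"dp":[37.9,-7.2,6],"twist":-3,"fingers":0.8}]'
python3 - <<'E'
from h import *
for n in("top","side"):
    c=cam(n); cv2.imwrite(f"pics/{n}1.png",c["pixels"])
E
```

```text
time_s: 2.3
tool_pos: [0.4172, 0.1348, 0.1128]
tool_rot: [179.9, -0.0, 92.0]
force: [1.3, -1.0, 0.1]
grip_width: 0.0697
grasp_force: 0.0
```

```bash
python3 -m jog '[{"dp":[-0.2,0,3],"twist":0,"fingers":0.8},{"dp":[-0.2,0,6],"twist":0,"fingers":0.8},{"dp":[-0.2,0,7.5],"twist":0,"fingers":0.8},{"dp":[-0.2,0,7.5],"twist":0,"fingers":0.8}]'
python3 - <<'E'
from h import *
c=cam("side"); cv2.imwrite("pics/side2.png",cv2.resize(c["pixels"][180:320,230:420],None,fx=4,fy=4))
E
```

```text
time_s: 2.9
tool_pos: [0.4179, 0.1273, 0.037]
tool_rot: [-179.9, -0.0, 91.4]
force: [0.4, -0.0, 0.4]
grip_width: 0.0696
grasp_force: 0.0
```

View pics/side2.png

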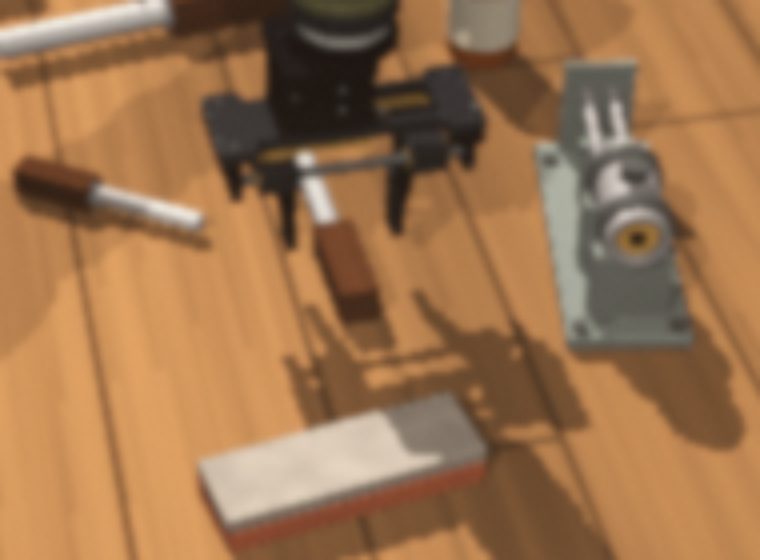

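The fingers straddle the drift's grip and the entry end of the bush is visible in the tube. I'll descend and close.

```bash
python3 -m jog '[{"dp":[0.3,0,1.5],"twist":0,"fingers":0.8},{"dp":[0.3,0,2.8],"twist":0,"fingers":0.8},{"dp":[0.3,0,3.3],"twist":0,"fingers":0.8},{"dp":[0.3,0,3.3],"twist":0,"fingers":0.6},{"dp":[0.3,0,3.3],"twist":0,"fingers":0.3},{"dp":[0.3,0,3.3],"twist":0,"fingers":0.2},{"dp":[0.3,0,3.3],"twist":0,"fingers":0.2},{"dp":[0.3,0,3.3],"twist":0,"fingers":0.2}]' 55;  python3 -m jog '[{"dp":[0,0,0],"twist":0,"fingers":0.2},{"dp":[0,0,0],"twist":0,"fingers":0.2}]'
```

```text
time_s: 3.95
tool_pos: [0.418, 0.1311, 0.0046]
tool_rot: [-180.0, 0.0, 91.5]
force: [-1.1, -0.4, 0.9]
grip_width: 0.0294
grasp_force: 55.0
time_s: 4.2
tool_pos: [0.418, 0.1311, 0.0046]
tool_rot: [-180.0, 0.0, 91.5]
force: [-2.4, 0.4, 3.2]
grip_width: 0.0295
grasp_force: 55.0
```

```bash
python3 -m jog '[{"dp":[0,0,-1],"twist":0,"fingers":0.2},{"dp":[0,0,-3],"twist":0,"fingers":0.2},{"dp":[0,0,-6],"twist":0,"fingers":0.2},{"dp":[0,0,-9],"twist":0,"fingers":0.2},{"dp":[0,0,-12],"twist":0,"fingers":0.2},{"dp":[-1,0.5,-14],"twist":0,"fingers":0.2},{"dp":[-3,1.5,-15],"twist":0,"fingers":0.2},{"dp":[-6,3,-15],"twist":2,"fingers":0.2}]'; python3 -m jog '[{"dp":[-4,2,0],"twist":1,"fingers":0.2},{"dp":[-8,4,0],"twist":3,"fingers":0.2},{"dp":[-12,6,0],"twist":5,"fingers":0.2},{"dp":[-16,8,0],"twist":7,"fingers":0.2},{"dp":[-20,10,0],"twist":9,"fingers":0.2},{"dp":[-23,11,0],"twist":9.8,"fingers":0.2},{"dp":[-23,11,0],"twist":9.8,"fingers":0.2},{"dp":[-23,11,0],"twist":9.8,"fingers":0.2}]'
python3 - <<'E'
from h import *
c=cam("side"); cv2.imwrite("pics/side3.png",cv2.resize(c["pixels"][150:300,290:480],None,fx=4,fy=4,interpolation=cv2.INTER_CUBIC))
E
```

```text
time_s: 5.2
tool_pos: [0.4505, 0.0716, 0.1553]
tool_rot: [179.9, 0.1, 89.5]
force: [0.4, -0.3, -4.3]
grip_width: 0.03
grasp_force: 55.0
time_s: 6.2
tool_pos: [0.5569, -0.1593, 0.153]
tool_rot: [-179.9, -0.1, 79.6]
force: [0.2, -0.1, -4.2]
grip_width: 0.0297
grasp_force: 55.0
```

View pics/side3.png

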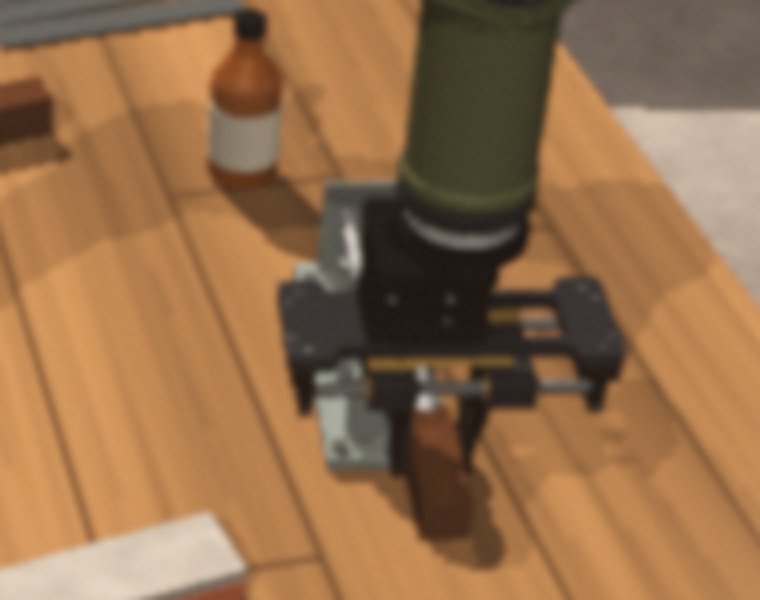

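The drift is held level, with its shaft pointing at the cradle. I'll lower it to bore height in front of the mouth and measure the shaft against the tube.

```bash
python3 -m jog '[{"dp":[0,1.2,1.5],"twist":0,"fingers":0.2},{"dp":[0,1.2,3.5],"twist":0,"fingers":0.2},{"dp":[0,1.2,5.5],"twist":0,"fingers":0.2},{"dp":[0,1.2,7],"twist":0,"fingers":0.2},{"dp":[0,1.2,7.6],"twist":0,"fingers":0.2},{"dp":[0,1.2,7.6],"twist":0,"fingers":0.2},{"dp":[0,1.2,7.6],"twist":0,"fingers":0.2}]'
python3 - <<'E'
from m import *
cv2.imwrite("pics/top4.png",cv2.resize(c["pixels"][130:230,300:430],None,fx=6,fy=6,interpolation=cv2.INTER_CUBIC))
for n,A,D in(("top",P,c["depth"]),("side",Q,s["depth"])):
    q=reg(A,D,.54,.63,-.11,-.02,.08,.115); print(n,"shaft",len(q))
    if len(q)>20:
        f=cv2.fitLine((q*1000).astype(np.float32),cv2.DIST_L2,0,.01,.01).ravel(); print(np.degrees(np.arctan2(f[1],f[0])),f,q[:,1].max(),np.median(q[:,2]),np.percentile(q[:,2],90))
print(env.get_obs()["tool_pos"],env.get_obs()["tool_rot"])
E
```

```text
time_s: 7.12
tool_pos: [0.5702, -0.1613, 0.0793]
tool_rot: [179.9, 0.0, 79.7]
force: [0.5, 0.1, -3.8]
grip_width: 0.0297
grasp_force: 55.0
top shaft 200
79.423416 [ 1.8353903e-01  9.8295385e-01  1.0733452e-02  5.8589948e+02
 -6.8805901e+01  9.6527725e+01] -0.026530460080224916 0.09687560047138857 0.10059411577805595
side shaft 7
[ 0.57017582 -0.16128924  0.07937554] [1.79913797e+02 1.85843441e-02 7.96929890e+01]
```

View pics/top4.png

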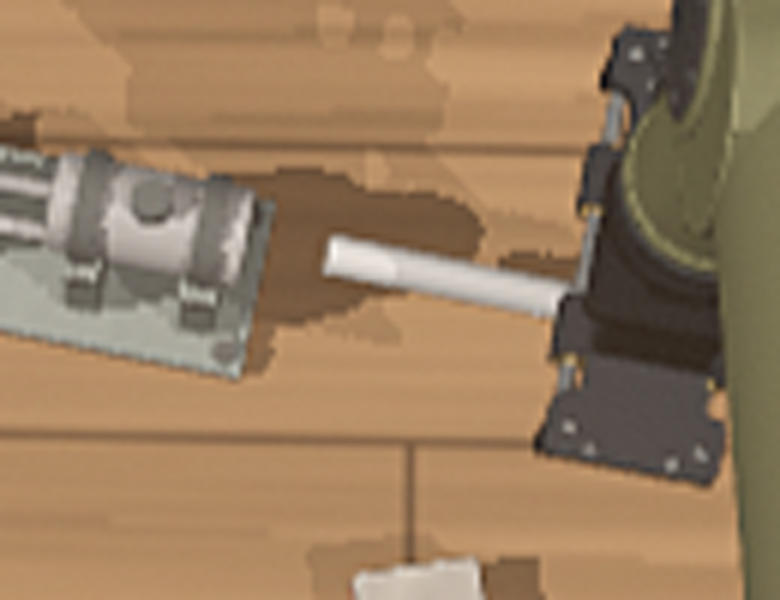

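The shaft lines up with the tube axis to about 1 mm, and its tip is 36 mm short of the mouth. I'll lower it 2 mm and insert.

```bash
python3 -m jog '[{"dp":[0,0,0.2],"twist":0,"fingers":0.2},{"dp":[1,0,0.2],"twist":0,"fingers":0.2},{"dp":[2,0,0.2],"twist":0,"fingers":0.2},{"dp":[3,0,0.2],"twist":0,"fingers":0.2},{"dp":[3.6,0,0.2],"twist":0,"fingers":0.2},{"dp":[4.2,0,0.2],"twist":0,"fingers":0.2},{"dp":[4.6,0,0.2],"twist":0,"fingers":0.2}]' 60; python3 -m jog '[{"dp":[0.4,0,0],"twist":0,"fingers":0.2},{"dp":[0.8,0,0],"twist":0,"fingers":0.2},{"dp":[1.2,0,0],"twist":0,"fingers":0.2},{"dp":[1.6,0,0],"twist":0,"fingers":0.2}]'
```

```text
time_s: 8.1
tool_pos: [0.5775, -0.1176, 0.0766]
tool_rot: [-180.0, 0.2, 79.7]
force: [-2.3, -7.0, -3.4]
grip_width: 0.0297
grasp_force: 60.0
time_s: 8.6
tool_pos: [0.5791, -0.1091, 0.0768]
tool_rot: [-180.0, 0.6, 79.4]
force: [-4.5, -14.1, -0.5]
grip_width: 0.0297
grasp_force: 60.0
```

```bash
python3 -m jog '[{"dp":[0.4,0,0],"twist":0,"fingers":0.2},{"dp":[0.8,0,0],"twist":0,"fingers":0.2},{"dp":[1.2,0,0],"twist":0,"fingers":0.2},{"dp":[1.6,0,0],"twist":0,"fingers":0.2},{"dp":[2,0,0],"twist":0,"fingers":0.2},{"dp":[2.4,0,0],"twist":0,"fingers":0.2}]'; python3 -m jog '[{"dp":[0.4,0,0],"twist":0,"fingers":0.2},{"dp":[0.8,0,0],"twist":0,"fingers":0.2},{"dp":[1.2,0,0],"twist":0,"fingers":0.2},{"dp":[1.6,0,0],"twist":0,"fingers":0.2}]'
```

```text
time_s: 9.35
tool_pos: [0.5834, -0.0855, 0.0766]
tool_rot: [-179.9, 0.6, 79.4]
force: [-4.1, -13.9, -0.7]
grip_width: 0.0294
grasp_force: 60.0
time_s: 9.85
tool_pos: [0.5879, -0.0612, 0.0766]
tool_rot: [180.0, 0.0, 79.6]
force: [0.5, -1.4, -3.7]
grip_width: 0.03
grasp_force: 60.0
```

```bash
python3 -m jog '[{"dp":[0.5,0,0],"twist":0,"fingers":0.2},{"dp":[1,0,0],"twist":0,"fingers":0.2},{"dp":[1.5,0,0],"twist":0,"fingers":0.2},{"dp":[2,0,0],"twist":0,"fingers":0.2},{"dp":[2.5,0,0],"twist":0,"fingers":0.2},{"dp":[3,0,0],"twist":0,"fingers":0.2},{"dp":[3.4,0,0],"twist":0,"fingers":0.2},{"dp":[3.7,0,0],"twist":0,"fingers":0.2}]'
python3 - <<'E'
from h import *
c=cam("top"); cv2.imwrite("pics/top5.png",cv2.resize(c["pixels"][130:210,240:370],None,fx=6,fy=6,interpolation=cv2.INTER_CUBIC))
E
```

```text
time_s: 10.85
tool_pos: [0.5945, -0.0241, 0.0765]
tool_rot: [180.0, 0.0, 79.7]
force: [0.2, -0.7, -5.2]
grip_width: 0.0295
grasp_force: 60.0
```

View pics/top5.png

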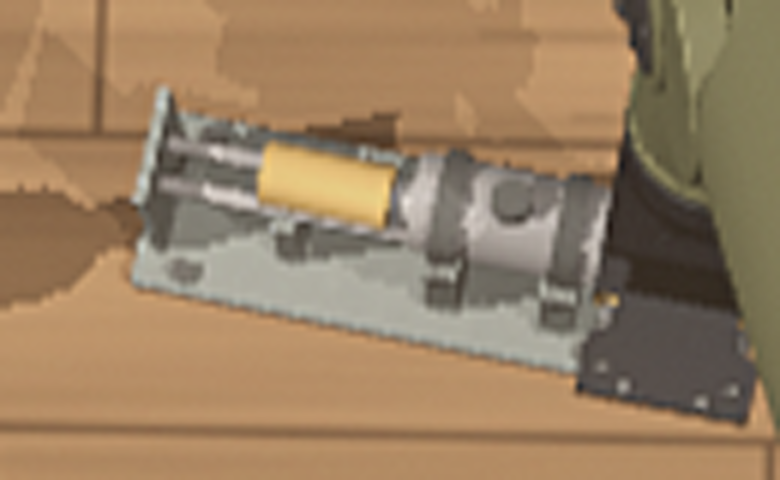

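The bush is fully out, at rest on the rails at about (325,183) in this crop. I'll withdraw the drift and lay it down in the free area by the entry.

```bash
python3 -m jog '[{"dp":[-1,0,0],"twist":0,"fingers":0.2},{"dp":[-3,0,0],"twist":0,"fingers":0.2},{"dp":[-5,0,0],"twist":0,"fingers":0.2},{"dp":[-7,0,0],"twist":0,"fingers":0.2},{"dp":[-9,0,0],"twist":0,"fingers":0.2},{"dp":[-11,0,0],"twist":0,"fingers":0.2},{"dp":[-13,0,0],"twist":0,"fingers":0.2},{"dp":[-15,0,0],"twist":0,"fingers":0.2}]'; python3 -m jog '[{"dp":[0,0,0],"twist":0,"fingers":0.2},{"dp":[0,-2,0],"twist":0,"fingers":0.2},{"dp":[0.5,-4,1],"twist":0,"fingers":0.2},{"dp":[1,-5.5,2.5],"twist":0,"fingers":0.2},{"dp":[1.2,-5.5,4],"twist":0,"fingers":0.2},{"dp":[1.2,-5.5,5.5],"twist":0,"fingers":0.2},{"dp":[1.2,-5.5,6.3],"twist":0,"fingers":0.2},{"dp":[1.2,-5.5,6.3],"twist":0,"fingers":0.2}]'
```

```text
time_s: 11.9
tool_pos: [0.5673, -0.1733, 0.0765]
tool_rot: [180.0, 0.0, 79.7]
force: [0.1, 0.3, -4.0]
grip_width: 0.0295
grasp_force: 60.0
time_s: 12.9
tool_pos: [0.5155, -0.1502, 0.0127]
tool_rot: [-179.9, -0.0, 79.7]
force: [-0.2, -0.2, -4.5]
grip_width: 0.0296
grasp_force: 60.0
```

```bash
python3 -m jog '[{"dp":[0,0,0.3],"twist":0,"fingers":0.2},{"dp":[0,0,0.5],"twist":0,"fingers":0.2},{"dp":[0,0,0.7],"twist":0,"fingers":0.2},{"dp":[0,0,0.8],"twist":0,"fingers":0.2},{"dp":[0,0,0.8],"twist":0,"fingers":0.2}]'
```

```text
time_s: 13.52
tool_pos: [0.5156, -0.1504, 0.0055]
tool_rot: [-180.0, 0.0, 79.7]
force: [0.3, -0.7, -4.3]
grip_width: 0.0297
grasp_force: 60.0
```

```bash
python3 -m jog '[{"dp":[0,0,0.1],"twist":0,"fingers":0.2},{"dp":[0,0,0.1],"twist":0,"fingers":0.2},{"dp":[0,0,0.1],"twist":0,"fingers":0.4},{"dp":[0,0,0.1],"twist":0,"fingers":0.5},{"dp":[0,0,0.1],"twist":0,"fingers":0.55},{"dp":[0,0,-1],"twist":0,"fingers":0.55},{"dp":[0,0,-4],"twist":0,"fingers":0.55},{"dp":[0,0,-8],"twist":0,"fingers":0.55}]'
python3 - <<'E'
from m import *
h=cv2.cvtColor(c["pixels"],cv2.COLOR_BGR2HSV)
for n,A,cc in(("top",P,c),("side",Q,s)):
    h=cv2.cvtColor(cc["pixels"],cv2.COLOR_BGR2HSV)
    m=(h[...,0]>15)&(h[...,0]<30)&(h[...,1]>110)&(A[...,0]>.57)&(A[...,0]<.67)&(A[...,1]>.08)&(A[...,1]<.23)&(A[...,2]>.07)&(A[...,2]<.12)
    q=A[m]; print(n,len(q)); 
    if len(q)>20:
        print(rect(q),q.mean(0),np.percentile(q[:,2],90))
        q=q[q[:,2]>.093]; print(rect(q))
    q=reg(A,cc["depth"],.48,.56,-.24,.02,.008,.04)
    if len(q)>20: print("drift",rect(q),len(q))
E
```

```text
time_s: 14.52
tool_pos: [0.5151, -0.15, 0.0864]
tool_rot: [-179.9, -0.0, 79.7]
force: [0.5, -0.3, -0.2]
grip_width: 0.0479
grasp_force: 0.0
top 202
(array([626.3, 139.1]), array([60.2, 29.7]), 80.36) [0.62426604 0.14032189 0.0976735 ] 0.10227777201196712
(array([625.2, 139.3]), array([60.1, 27.8]), 79.51)
drift (array([531.1, -57. ]), array([159.9,  33.5]), 79.69) 262
side 0
drift (array([523.4, -99.5]), array([236.3,  30.6]), 79.12) 506
```

The bush is centred at (625.5, 139.2). I'll go over it high.

```bash
python3 -m jog '[{"dp":[0,0,-4],"twist":0,"fingers":0.75},{"dp":[2,0.5,-8],"twist":0,"fingers":0.75},{"dp":[7,1.3,-9],"twist":0,"fingers":0.75},{"dp":[12.5,2.3,-9],"twist":0,"fingers":0.75},{"dp":[18,3.3,-9],"twist":0,"fingers":0.75},{"dp":[23.5,4.3,-9],"twist":0,"fingers":0.75},{"dp":[28.5,5.3,-9],"twist":0,"fingers":0.75},{"dp":[30.4,5.7,-9],"twist":0,"fingers":0.75}]'; python3 -m jog '[{"dp":[0,0,1],"twist":0,"fingers":0.75},{"dp":[0,0,4],"twist":0,"fingers":0.75},{"dp":[0,0,6],"twist":0,"fingers":0.75},{"dp":[0,0,7],"twist":0,"fingers":0.75},{"dp":[0,0,7],"twist":0,"fingers":0.75}]' 40
```

```text
time_s: 15.62
tool_pos: [0.6258, 0.143, 0.1756]
tool_rot: [-180.0, -0.1, 80.0]
force: [-0.2, -1.1, -0.5]
grip_width: 0.0655
grasp_force: 0.0
time_s: 16.25
tool_pos: [0.6257, 0.1376, 0.1049]
tool_rot: [-179.9, 0.0, 79.6]
force: [-0.1, 0.6, -0.1]
grip_width: 0.065
grasp_force: 0.0
```

```bash
python3 -m jog '[{"dp":[0.1,0,1.5],"twist":0,"fingers":0.75},{"dp":[0.1,0,2.7],"twist":0,"fingers":0.75},{"dp":[0.1,0,3.1],"twist":0,"fingers":0.75},{"dp":[0.1,0,3.1],"twist":0,"fingers":0.6},{"dp":[0.1,0,3.1],"twist":0,"fingers":0.4},{"dp":[0.1,0,3.1],"twist":0,"fingers":0.25},{"dp":[0.1,0,3.1],"twist":0,"fingers":0.25},{"dp":[0.1,0,3.1],"twist":0,"fingers":0.25}]' 40; python3 -m jog '[{"dp":[0,0,0],"twist":0,"fingers":0.25},{"dp":[0,0,0],"twist":0,"fingers":0.25},{"dp":[0,0,-1],"twist":0,"fingers":0.25},{"dp":[0,0,-2.5],"twist":0,"fingers":0.25},{"dp":[0,0,-4],"twist":0,"fingers":0.25},{"dp":[0,0,-4],"twist":0,"fingers":0.25}]'
```

```text
time_s: 17.25
tool_pos: [0.6253, 0.1398, 0.0747]
tool_rot: [-179.9, 0.0, 79.7]
force: [-2.9, -0.4, 4.2]
grip_width: 0.029
grasp_force: 40.0
time_s: 18.0
tool_pos: [0.6277, 0.14, 0.1167]
tool_rot: [179.8, -0.1, 79.7]
force: [-0.0, 0.3, -2.8]
grip_width: 0.029
grasp_force: 40.0
```

The bush is held and lifted. I'll carry it above the empty cell.

```bash
python3 -m jog '[{"dp":[0,0,-3],"twist":0,"fingers":0.25},{"dp":[-2,0,-5.5],"twist":0,"fingers":0.25},{"dp":[-6,0,-6],"twist":-1,"fingers":0.25},{"dp":[-10.5,0.4,-6],"twist":-3,"fingers":0.25},{"dp":[-15,0.6,-6],"twist":-6,"fingers":0.25},{"dp":[-19.5,0.8,-6],"twist":-9,"fingers":0.25},{"dp":[-24,1,-6],"twist":-12,"fingers":0.25},{"dp":[-28,1.2,-6],"twist":-15,"fingers":0.25}]'; python3 -m jog '[{"dp":[-3,0,0],"twist":-2,"fingers":0.25},{"dp":[-6,0.5,0],"twist":-4,"fingers":0.25},{"dp":[-9,1.2,0],"twist":-4.3,"fingers":0.25},{"dp":[-12,2,0],"twist":-4.3,"fingers":0.25},{"dp":[-14,3,0],"twist":-4.3,"fingers":0.25},{"dp":[-15,4,0],"twist":-4.3,"fingers":0.25},{"dp":[-15,4,0],"twist":-4.3,"fingers":0.25}]'
```

```text
time_s: 19.0
tool_pos: [0.5874, -0.1401, 0.1743]
tool_rot: [-180.0, 0.0, 94.7]
force: [0.3, -0.1, -2.4]
grip_width: 0.0291
grasp_force: 40.0
time_s: 19.88
tool_pos: [0.6401, -0.285, 0.1735]
tool_rot: [-180.0, -0.0, 98.9]
force: [-0.7, 0.4, -1.3]
grip_width: 0.0289
grasp_force: 40.0
```

```bash
python3 - <<'E'
from m import *
for n,cc,A in(("top",c,P),("side",s,Q)):
    b=reg(A,cc["depth"],.35,.63,-.40,-.22,.024,.045); print(n,"box",rect(b),len(b))
    h=cv2.cvtColor(cc["pixels"],cv2.COLOR_BGR2HSV)
    m=(h[...,0]>15)&(h[...,0]<30)&(h[...,1]>110)&(A[...,0]>.37)&(A[...,0]<.66)&(A[...,1]>-.40)&(A[...,1]<-.22)&(A[...,2]>.02)&(cc["depth"]>0)
    k,l,st,ce=cv2.connectedComponentsWithStats(m.astype(np.uint8))
    for i in range(1,k):
        if st[i,4]>40: q=A[l==i]; print(rect(q),q.mean(0).round(4),st[i])
    cv2.imwrite(f"pics/{n}6.png",cc["pixels"])
a=s["pixels"][290:420,300:470]; cv2.imwrite("pics/side6c.png",cv2.resize(a,None,fx=4.5,fy=4.5,interpolation=cv2.INTER_CUBIC))
o=env.get_obs(); print(o["tool_pos"],o["tool_rot"],o["force"],o["qpos"])
E
```

```text
top box (array([ 496. , -315.4]), array([219.8, 101.8]), 8.89) 1082
(array([ 635.1, -262.5]), array([21.8, 47.4]), 82.65) [ 0.6361 -0.2622  0.1934] [445 141  11  14 106]
(array([ 496.1, -315. ]), array([28.5, 60.7]), 9.56) [ 0.4951 -0.3115  0.0315] [441 208  23  13 187]
(array([ 425.6, -326.4]), array([28.3, 61.2]), 9.27) [ 0.4252 -0.3239  0.0315] [446 233  23  12 192]
side box (array([ 493.7, -314.8]), array([221.5, 104.9]), 8.85) 1458
(array([ 629.1, -309.3]), array([78.8, 30.1]), 31.91) [ 0.6201 -0.3125  0.2669] [444 260  30  20 118]
(array([ 629.9, -301.6]), array([62. , 36.6]), 22.29) [ 0.6375 -0.3027  0.1918] [449 279  16  21 222]
(array([ 492.5, -314.7]), array([28.2, 63. ]), 10.14) [ 0.4911 -0.3178  0.029 ] [377 342  22  24 281]
(array([ 422.7, -325.9]), array([30.4, 62.5]), 9.64) [ 0.4209 -0.3291  0.0289] [349 351  22  25 297]
[ 0.63978317 -0.2834709   0.17408051] [-1.79956088e+02 -5.43365066e-02  9.90298235e+01] [-0.341002   -0.26934101 -3.69865174] [ 47.55390756  30.4638781  -37.50571077  77.61208615  18.35781807
  78.05893164  19.15007188]
```

View pics/side6c.png

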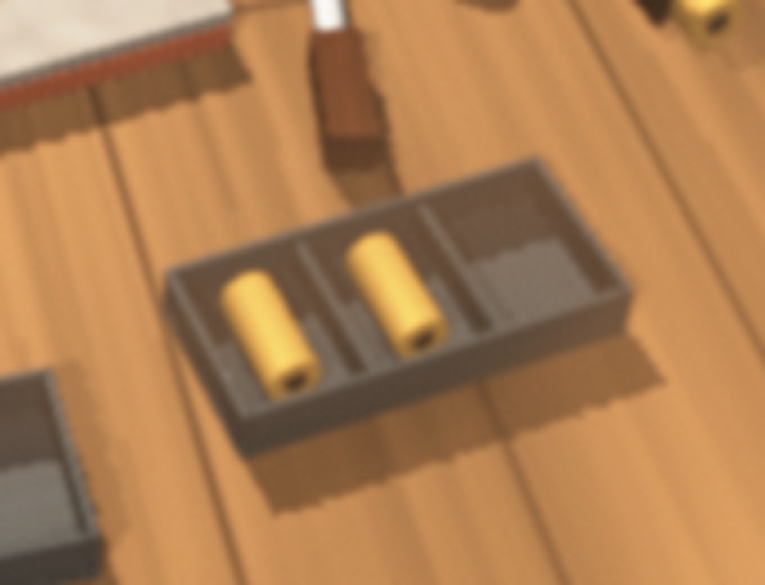

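The drift lies flat on the bench, the empty cell is the rightmost one at (545,245) in the crop, and the other bushes haven't moved. The top camera reads about 1.6 mm low in x against the robot, so I'll aim at (568, -304) and check the bush against the box in the same view.

```bash
python3 -m jog '[{"dp":[-0.3,-3,0],"twist":0,"fingers":0.25},{"dp":[-0.6,-6,1],"twist":0,"fingers":0.25},{"dp":[-0.9,-7.4,3],"twist":0,"fingers":0.25},{"dp":[-0.9,-7.4,6],"twist":0,"fingers":0.25},{"dp":[-0.9,-7.4,9],"twist":0,"fingers":0.25},{"dp":[-0.9,-7.4,11.5],"twist":0,"fingers":0.25},{"dp":[-0.9,-7.4,11.8],"twist":0,"fingers":0.25},{"dp":[-0.9,-7.4,11.8],"twist":0,"fingers":0.25}]'
python3 - <<'E'
from m import *
for n,cc,A in(("top",c,P),("side",s,Q)):
    h=cv2.cvtColor(cc["pixels"],cv2.COLOR_BGR2HSV)
    m=(h[...,0]>15)&(h[...,0]<30)&(h[...,1]>110)&(A[...,0]>.54)&(A[...,0]<.61)&(A[...,1]>-.38)&(A[...,1]<-.22)&(A[...,2]>.04)&(A[...,2]<.1)&(cc["depth"]>0)
    q=A[m]; print(n,len(q))
    if len(q)>20: print(rect(q),q.mean(0).round(4))
a=s["pixels"][260:400,340:500]; b=c["pixels"][150:270,400:530]
cv2.imwrite("pics/both7.png",np.hstack([cv2.resize(a,(400,350)),cv2.resize(b,(380,350))]))
E
```

```text
time_s: 20.98
tool_pos: [0.5688, -0.3045, 0.0575]
tool_rot: [180.0, 0.0, 99.0]
force: [-1.1, -0.2, -2.5]
grip_width: 0.029
grasp_force: 40.0
top 90
(array([ 569.6, -290.5]), array([26.4, 41.2]), 24.54) [ 0.5671 -0.2846  0.0784]
side 189
(array([ 573.4, -319.4]), array([40. , 32.5]), 9.93) [ 0.5684 -0.3245  0.0741]
```

View pics/both7.png

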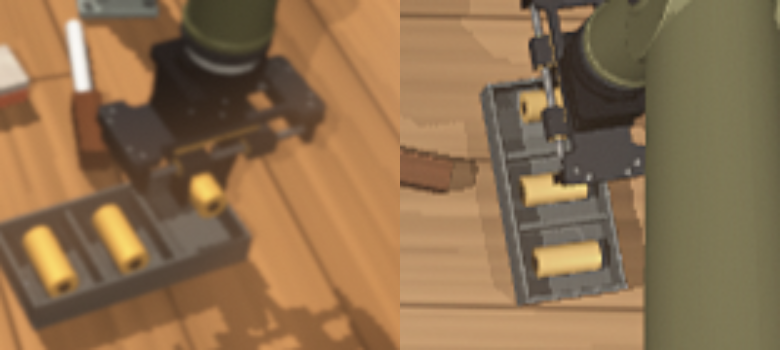

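The bush hangs over the empty cell about 2 mm too far out in both views. I'll shift it and descend gently, watching the force.

```bash
python3 -m jog '[{"dp":[0,-0.23,0.5],"twist":0,"fingers":0.25},{"dp":[0,-0.23,1.3],"twist":0,"fingers":0.25},{"dp":[0,-0.23,2],"twist":0,"fingers":0.25},{"dp":[0,-0.23,2.4],"twist":0,"fingers":0.25},{"dp":[0,-0.23,2.4],"twist":0,"fingers":0.25}]'; python3 -m jog '[{"dp":[0,0,0.3],"twist":0,"fingers":0.25},{"dp":[0,0,0.6],"twist":0,"fingers":0.25},{"dp":[0,0,0.6],"twist":0,"fingers":0.25}]'
```

```text
time_s: 21.7
tool_pos: [0.5659, -0.3049, 0.0319]
tool_rot: [-180.0, -0.0, 99.0]
force: [0.2, -0.2, -2.4]
grip_width: 0.0294
grasp_force: 40.0
time_s: 22.08
tool_pos: [0.566, -0.305, 0.0263]
tool_rot: [-180.0, -0.0, 99.0]
force: [0.4, 0.4, -1.9]
grip_width: 0.0292
grasp_force: 40.0
```

```bash
python3 -m jog '[{"dp":[0,0,0.4],"twist":0,"fingers":0.25},{"dp":[0,0,0.8],"twist":0,"fingers":0.25},{"dp":[0,0,1.2],"twist":0,"fingers":0.25},{"dp":[0,0,1.5],"twist":0,"fingers":0.25},{"dp":[0,0,1.5],"twist":0,"fingers":0.25}]'; python3 -m jog '[{"dp":[0,0,0.1],"twist":0,"fingers":0.25},{"dp":[0,0,0.2],"twist":0,"fingers":0.25},{"dp":[0,0,0.2],"twist":0,"fingers":0.25}]'
```

```text
time_s: 22.7
tool_pos: [0.566, -0.305, 0.0112]
tool_rot: [-180.0, -0.0, 99.0]
force: [-0.2, 0.8, -2.4]
grip_width: 0.0289
grasp_force: 40.0
time_s: 23.08
tool_pos: [0.5661, -0.3052, 0.0096]
tool_rot: [-180.0, 0.0, 99.0]
force: [0.2, 0.1, -2.1]
grip_width: 0.029
grasp_force: 40.0
```

```bash
python3 -m jog '[{"dp":[0,0,0.1],"twist":0,"fingers":0.25},{"dp":[0,0,0.15],"twist":0,"fingers":0.25},{"dp":[0,0,0.15],"twist":0,"fingers":0.25}]'
```

```text
time_s: 23.45
tool_pos: [0.5663, -0.3051, 0.0087]
tool_rot: [180.0, 0.0, 99.0]
force: [-2.2, 1.2, 4.8]
grip_width: 0.0291
grasp_force: 40.0
```

Contact with the floor. I'll open slightly and back out upward.

```bash
python3 -m jog '[{"dp":[0,0,-0.05],"twist":0,"fingers":0.36},{"dp":[0,0,-0.05],"twist":0,"fingers":0.38},{"dp":[0,0,-0.05],"twist":0,"fingers":0.38}]' 3; python3 -m jog '[{"dp":[0,0,-0.5],"twist":0,"fingers":0.38},{"dp":[0,0,-1.2],"twist":0,"fingers":0.38},{"dp":[0,0,-2.2],"twist":0,"fingers":0.38},{"dp":[0,0,-3.2],"twist":0,"fingers":0.38},{"dp":[0,0,-6],"twist":0,"fingers":0.5},{"dp":[0,0,-11],"twist":0,"fingers":0.5},{"dp":[6,0,-14],"twist":0,"fingers":0.5},{"dp":[10,0,-14],"twist":0,"fingers":0.5}]'
python3 - <<'E'
from m import *
a=s["pixels"][200:410,320:500]; b=c["pixels"][140:290,230:500]
cv2.imwrite("pics/both8.png",np.hstack([cv2.resize(a,(360,420)),cv2.resize(b,(440,420))]))
for n,cc,A in(("top",c,P),("side",s,Q)):
    h=cv2.cvtColor(cc["pixels"],cv2.COLOR_BGR2HSV)
    m=(h[...,0]>15)&(h[...,0]<30)&(h[...,1]>110)&(A[...,0]>.54)&(A[...,0]<.61)&(A[...,1]>-.38)&(A[...,1]<-.22)&(A[...,2]>.015)&(A[...,2]<.06)&(cc["depth"]>0)
    q=A[m]; print(n,len(q), rect(q) if len(q)>20 else 0, np.percentile(q[:,2],[10,90]) if len(q) else 0)
E
```

```text
time_s: 23.82
tool_pos: [0.5662, -0.3052, 0.0084]
tool_rot: [180.0, 0.0, 99.0]
force: [-0.2, -0.9, -0.1]
grip_width: 0.0325
grasp_force: 0.0
time_s: 24.82
tool_pos: [0.5524, -0.2046, 0.1523]
tool_rot: [179.7, 0.2, 99.0]
force: [0.2, 0.5, -0.1]
grip_width: 0.0435
grasp_force: 0.0
top 0 0 0
side 304 (array([ 563. , -311.4]), array([30.2, 78.3]), 7.52) [0.02088111 0.03300019]
```

View pics/both8.png

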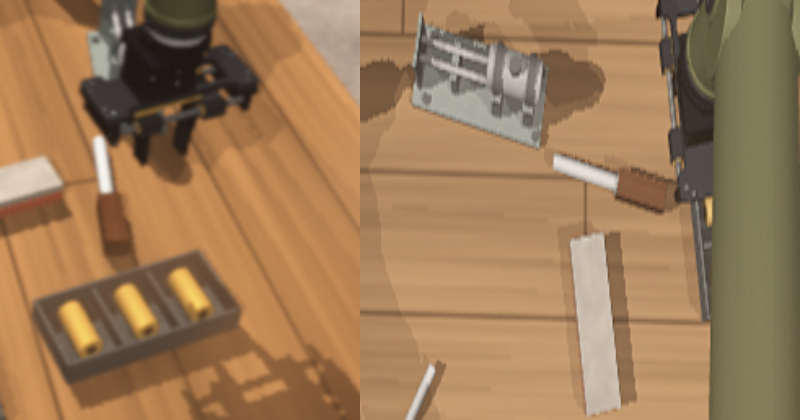

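The bush lies flat in the empty cell, the drift lies flat on the bench, and nothing else has moved. Handing in.

```bash
python3 -m jog '[{"dp":[0,0,0],"twist":0,"fingers":0.5},{"dp":[0,0,0],"twist":0,"fingers":0.5}]'; python3 -c "
from cell import env
print(env.sign_off())"
```

```text
time_s: 25.18
tool_pos: [0.5503, -0.208, 0.1484]
tool_rot: [-180.0, 0.0, 98.9]
force: [0.9, 0.2, 0.1]
grip_width: 0.0435
grasp_force: 0.0
the job is handed in; nothing more can be done
None
```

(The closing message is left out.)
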